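# Rock the gate open, fill the tray and push it home

### The arm

A 7-joint arm with a two-finger parallel gripper is mounted at the origin on the work surface. World frame = base frame: x ahead of the robot, y to its left, z up, the work surface at z = 0. Lengths are in m, angles in rad, forces in N, time in s.
With the tool pointing down it reaches from about 0.425 to 0.925 m from the base axis. Payload 6.8 kg.
Tool frame: the origin (TCP) lies at the very end of the fingers, on their centre line; the grasp point (between the pads) lies 19 mm behind it; z points along the fingers, y is the direction in which the jaws open and shut (so a half turn about z gives the same grasp; the last joint's range is limited). The gripper opens to 85 mm and grips with 20 to 120 N. Pads are 22 mm wide; open, the fingers measure 114 mm over their backs; the gripper's body (76 mm by 85 mm) begins 54 mm behind the grasp point. The pads swing forward as they close: fully open they stand 13 mm farther back than shut.
Start: joints at [-1.347, 0.477, 0.022, 1.555, -0.011, 1.109, -0.083], TCP at [0.22, 0.638, 0.231] pointing down, gripper open.
Joint ranges: [-2.96, 2.96], [-0.34, 2.1], [-1.41, 1.46], [0.24, 2.44], [-1.37, 4.51], [0.17, 1.92], [-2.96, 2.96]. Speed limits (rad/s): [2.39, 2.39, 3.14, 3.14, 3.14, 3.14, 3.14].

### API

Orientations are given as a unit quaternion [w, x, y, z].
In Python, from station import bot gives the robot as it stands.
- The arm moves only by the tool move_arm, never from a script. Its argument "commands" is text: rows parted by semicolons, each of 7 numbers parted by spaces: the opening, from 0 (shut) to 1 (fully open), then the shift along the tool's x, y, z in cm, then the turn, a rotation vector about the tool's x, y, z in degrees. In form: gripper tx ty tz rx ry rz; .... A call has 1 to 12 rows; each row shifts and turns the commanded pose from where the row before left it, along the tool's axes as they then stand; what a row does not reach is not made up. A row lasts 1/12 s, in which the tool goes at most 41.7 mm and 7.16 degrees, less where a joint would pass 70% of its speed; a pose out of reach is approached as far as the arm can. A call with a gripper value outside its range is refused whole. The fingers move at their own pace and stop on an object; "force" is the grip in N (left out, the last holds). Time passes only in rows, so rows that do not move let the fingers close. It gives the time, the measured TCP pose, the force and the opening at its end, in the units of the state.
- bot.get_obs(): the state, without advancing time (a new reading comes with each control period).
- bot.read_camera(name): name is "scene" or "top"; returns a dict with "img" (480x640x3 uint8, red, green, blue), "K" (3x3 intrinsics, pixels), "rvec" (rotation vector, rad) and "tvec" (3), from world to camera coordinates, as OpenCV has them. Camera axes: x right, y down, z forward; pixel columns grow to the right and rows downward; lengths in m; the calibration is good to about 2 mm. A picture is of the moment at which its call begins. There is no depth.
- bot.hand_in(): hands the job in, once; it reports no verdict.
The state is a dict: "t": time; "q": joint angles; "joint_vel": joint speeds; "joint_torque": joint torques, N m; "eef_pos": TCP position; "tool_rot": TCP orientation; "contact_force": force on the tool from outside, world axes, zero at the start; "torque": the same for the moment, N m; "gripper_width": opening from 0.0 (shut) to 1.0 (fully open).
Only numpy, scipy, OpenCV 4.12 (cv2) and the standard library are available. Lean on these libraries where they do the work, as an engineer would, in place of code of your own. Each camera call takes 0.05 s, during which the arm holds its last target. There are 200 camera calls.

### The job

Two film canisters lie in the sloping chute on top of the drawer unit, held back by a gate: with the fingertips, press down the paddle end of the rocking lever and keep it down until both have rolled into the pulled-out tray, then let the lever come back up. After that push the tray fully home. Pick nothing up, do not touch the canisters yourself, and leave the reel, the bowl, the winder crank and the standing canister where they are.

Things in the scene. Friction and masses are not known exactly. Their poses are not given: they have to be found in the camera images.
- unit: small drawer unit, light grey, 200 x 200 mm, 130 mm high, fixed to the shelf. Origin: centre of its underside, on the cork; its x points from its front to its back (the front faces -x, roughly the robot), y to the left seen from the robot, z up. The lever's steel post stands on its roof at x = -85, y = -85 mm, top 200 mm above the cork.
- chute_lip (a point): middle of the lower end of the open aluminium chute on the unit's roof, at x = -108, y = 0, z = 138 mm in the unit's frame, over the pulled-out tray. The chute is 58 mm wide inside, slopes 15 degrees down towards the unit's front and rises to at most 215 mm above the cork at its back.
- rocker (a joint): rocking lever across the unit's front, on a pin along the unit's x at x = -85, y = -85, z = 190 mm in its frame. 0 rad: level, gate down, held by a spring; grows as the paddle end (-y end) goes down, stop at 0.45. Beyond 0.38 the gate at the other end is clear of the canisters. The paddle takes about 4 N to start, 8 N at the stop, and comes back up by itself.
- paddle_top (a point): centre of the upper face of the lever's black paddle, 40 mm (unit x) by 36 mm (unit y), 8 mm thick; at rest at x = -105, y = -195, z = 196 mm in the unit's frame, beyond the unit's right side seen from the robot, free air below. It is 110 mm from the hinge pin and goes down about 48 mm to the stop.
- gate_edge (a point): middle of the lower edge of the steel gate blade, 36 mm wide, that hangs from the other end of the lever into the chute; at rest it is at x = -85, y = 0, z = 153 mm in the unit's frame, and it rises about 33 mm or more.
- tray (a joint): the pull-out tray of white acrylic in the top section of the unit; 0 m: fully home (front panel against the unit's front), grows as it comes out along the unit's -x; it starts 95 to 125 mm out, stop at 130 mm. It slides with about 1.5 N of friction and stays where it is left.
- tray_handle (a point): middle of the tray's steel bar handle, 10 mm thick, 100 mm long along the unit's y, its axis 35 mm in front of the tray's front panel and 95 mm above the cork; free air before and below it. The panel is 200 mm wide and spans 65 to 125 mm above the cork. With the tray home this point is at x = -141, y = 0 in the unit's frame.
- tray_floor (a point): centre of the tray's inner floor (180 mm long in x, 168 mm wide, walls 50 mm high); moves with the tray, axes as the unit's; 68 mm above the cork.
- canister_a: smoke-grey plastic film canister, a cylinder 31 mm diameter, 50 mm long, about 30 g, lying across the chute against the gate, its axis along its own y. Origin: its centre.
- canister_b: identical canister lying right behind canister_a in the chute. Origin: its centre.
- canister_c: a third identical canister, standing upright on the unit's roof to the left of the chute. Not part of the job. Origin: centre of its underside.
- reel: stainless steel developing reel, 90 mm diameter, 45 mm high, lying flat on the cork. To be left alone. Origin: centre of its underside.
- bowl: teal ceramic bowl, 120 mm across, 50 mm high, on the cork. To be left alone. Origin: centre of its underside.
- crank: chunky plastic film winder crank, about 95 x 40 mm, 44 mm high, lying on the cork. To be left alone. Origin: underside of its hub; the arm runs 65 mm along its x.
Things that resemble listed ones, but are neither listed nor needed, are in the scene too. What is shaped like the canister_b but brown is not meant.

How it is judged:
By the outcome, as a careful person would: the job done as asked, in the order asked, and still so for the second after the job is handed in, with the robot touching nothing.
It also fails if it takes over 40 s, if anything falls off the work surface, if the arm or the gripper's body presses on something with over 40 N, if the wrist force passes 120 N, or if a joint passes its speed limit or range.

## Working session

There is one attempt and no reset: what is moved stays moved. The work goes in short steps, Python scripts to look and compute and a tool call to move; the robot and the scene stay as the last step left them, time stands still between calls to the robot, and variables do not carry over. Pictures are saved under pics/ and viewed, about 8 in all and at most 12, crops included, and the job is handed in when it is done.

Besides the shell and the picture viewer there is one more tool, called after "Emit:" as a command line: name --argument value ..., lists and objects as JSON in quotes. move_arm: Moves the arm, as the interface text tells. Its arguments: {"type":"object","properties":{"commands":{"type":"string"},"force":{"type":"number"}},"required":["commands"]}

```bash
ls; mkdir -p pics; python3 - <<'E'
from station import bot
import cv2,numpy as np
o=bot.get_obs(); print({k:np.round(v,3) for k,v in o.items()})
for n in("scene","top"):
    c=bot.read_camera(n); cv2.imwrite(f"pics/{n}0.png",c["img"][:,:,::-1]); print(n,c["K"],c["rvec"],c["tvec"])
E
```

```text
pics
{'t': np.float64(0.0), 'q': array([-1.347,  0.478,  0.022,  1.556, -0.012,  1.109, -0.083]), 'joint_vel': array([-0.001, -0.   , -0.001, -0.001, -0.   ,  0.002, -0.001]), 'joint_torque': array([-0.0000e+00, -5.9648e+01,  1.6080e+00, -2.8119e+01,  1.2000e-02,
        9.0000e-03,  0.0000e+00]), 'eef_pos': array([0.22 , 0.638, 0.23 ]), 'tool_rot': array([-0.   ,  0.165,  0.986, -0.001]), 'contact_force': array([ 1.044, -0.494, -0.668]), 'torque': array([ 0.072,  0.014, -0.045]), 'gripper_width': np.float64(1.001)}
scene [[465.99487389   0.         321.06510444]
 [  0.         465.99487389 234.81081547]
 [  0.           0.           1.        ]] [ 0.74297071  2.7129334  -0.90591689] [ 0.42712915 -0.23219064  1.143038  ]
top [[455.58844807   0.         320.69625902]
 [  0.         455.58844807 243.66895075]
 [  0.           0.           1.        ]] [ 2.14603392 -2.16006087  0.160257  ] [0.12438366 0.60306965 0.85057747]
```

View pics/scene0.png

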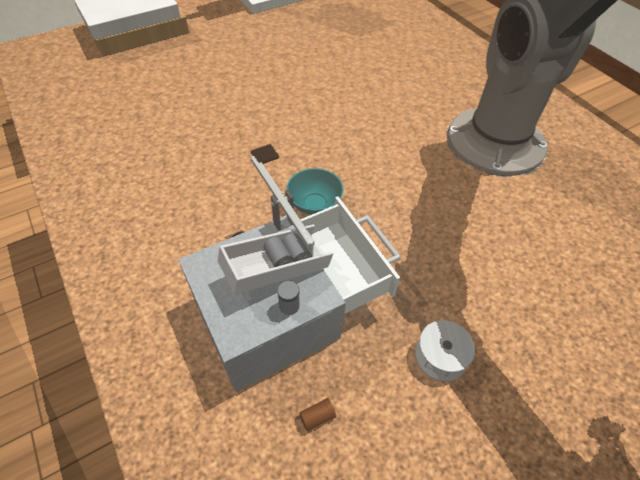

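View pics/top0.png

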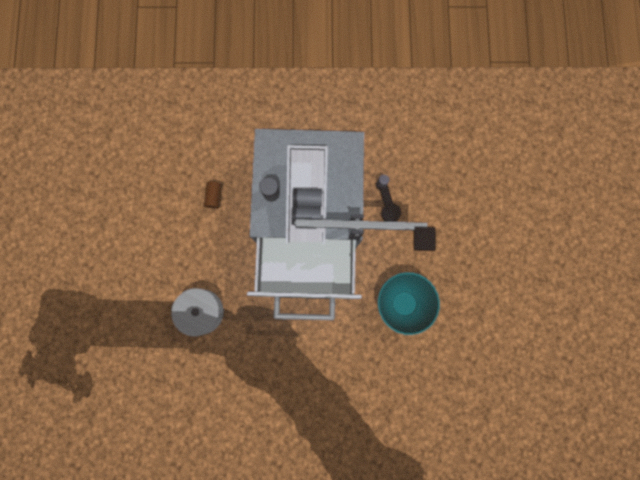

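The scene view shows the unit, with the paddle (black) at (265,153), the grey canisters at (285,248) in the chute and the handle at (380,240). In the top view the paddle is at (425,239), the handle bar at (304,317), the bowl at (408,303), the crank at (388,197), the reel at (197,312), the standing canister at (270,187) and the brown decoy at (213,194).

Possible confusions:
- **Paddle:** the black paddle at top (425,239) against the dark crank hub at (391,212). I choose the flat square at the end of the lever.
- **Handle:** the steel bar at (304,317) against the steel lever at (365,224).

```bash
cat > h.py <<'E'
import cv2,numpy as np
def ray(c,uv,z):
    R=cv2.Rodrigues(c["rvec"])[0]; t=np.ravel(c["tvec"])
    d=R.T@np.linalg.solve(c["K"],[uv[0],uv[1],1]); o=-R.T@t
    return o+d*(z-o[2])/d[2]
def proj(c,P): return cv2.projectPoints(np.float64(P).reshape(-1,1,3),c["rvec"],c["tvec"],c["K"],None)[0].reshape(-1,2)
def comps(m,amin=60):
    n,l,s,ce=cv2.connectedComponentsWithStats(m.astype(np.uint8)); return [(s[i],ce[i],l==i) for i in range(1,n) if s[i][4]>amin]
E
python3 - <<'E'
from station import bot
from h import *
c=bot.read_camera("top"); im=c["img"].astype(int)
dark=im.max(2)<60
for s,ce,m in comps(dark):
    if 370<ce[0]<450 and 170<ce[1]<260:
        r=cv2.minAreaRect(np.argwhere(m)[:,::-1].astype(np.float32)); print("dark",s,ce,r, ray(c,ce,.196), [ray(c,p,.196)[:2].round(4) for p in cv2.boxPoints(r)])
for n,uv,z in [("BL",(255,129),.13),("BR",(365,131),.13),("FL",(250,237),.13),("handleL",(276,318),.095),("handleR",(333,319),.095),("panL",(248,294),.125),("panR",(360,297),.125),("bowl",(408,303),.05),("crankhub",(391,212),.04),("crankend",(383,182),.04),("reel",(197,312),.045)]:
    print(n,ray(c,uv,z).round(4))
s=bot.read_camera("scene")
dark=s["img"].max(2)<60
for q,ce,m in comps(dark):
    if ce[0]<300: print("scene",q,ce,ray(s,ce,.196))
cr=cv2.resize(c["img"][110:340,230:450],None,fx=2.5,fy=2.5,interpolation=2)[:,:,::-1]
cv2.imwrite("pics/crop1.png",cr)
E
```

```text
dark [377 181  24  40 422] [388.40047393 205.48104265] ((388.8423156738281, 200.1222381591797), (41.2093505859375, 18.566499710083008), 80.83765411376953) [0.64466873 0.0105637  0.196     ] [array([0.6856, 0.0293]), array([ 0.6905, -0.0012]), array([ 0.622 , -0.0099]), array([0.6173, 0.0202])]
dark [414 228  21  22 432] [424.13657407 238.5462963 ] ((424.0, 238.5), (21.0, 20.0), 90.0) [ 0.58956363 -0.04595475  0.196     ] [array([ 0.607 , -0.0301]), array([ 0.6068, -0.0627]), array([ 0.5724, -0.0613]), array([ 0.5726, -0.0289])]
BL [0.8035 0.2397 0.13  ]
BR [0.7989 0.0388 0.13  ]
FL [0.6041 0.2459 0.13  ]
handleL [0.4619 0.2023 0.095 ]
handleR [0.4594 0.0998 0.095 ]
panL [0.5042 0.2487 0.125 ]
panR [0.4977 0.0533 0.125 ]
bowl [ 0.4874 -0.0453  0.05  ]
crankhub [ 0.6667 -0.0195  0.04  ]
crankend [ 0.7281 -0.0052  0.04  ]
reel [0.4732 0.3573 0.045 ]
```

View pics/crop1.png

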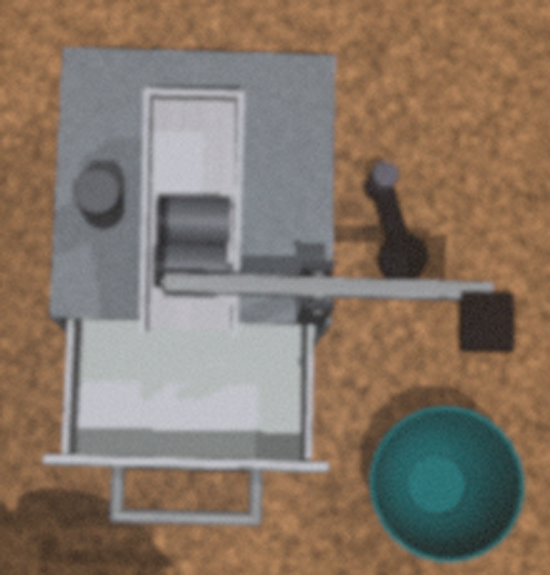

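The crop confirms that the black square at crop (487,322) is the paddle on the lever's end, separate from the crank, and that the bowl lies well in front of it. Unit yaw is about -1.3°. The paddle is at about (0.590,-0.047,0.196), the handle at about (0.461,0.151,0.095), and the tray is about 99 mm out. I'll lift, straighten the yaw and shut the fingers.

Emit:
move_arm --commands "0 0 0 -3.3 0 0 -6; 0 0 0 -3.3 0 0 -6; 0 0 0 -3.3 0 0 -5.7; 0 -1.8 -3.1 0 0 0 0; 0 -1.8 -3.1 0 0 0 0; 0 -1.8 -3.1 0 0 0 0; 0 -1.8 -3.1 0 0 0 0; 0 -1.8 -3.1 0 0 0 0; 0 -1.8 -3.1 0 0 0 0; 0 -1.8 -3.1 0 0 0 0; 0 -1.8 -3.1 0 0 0 0; 0 -1.8 -3.1 0 0 0 0" --force 40

```text
t: 1.2
eef_pos: [0.3759, 0.3538, 0.3303]
tool_rot: [-0.0, 0.011, 1.0, 0.0]
contact_force: [1.3, -0.3, 0.4]
gripper_width: -0.0
```

Emit:
move_arm --commands "0 -1.8 -3.1 0 0 0 0; 0 -1.8 -3.1 0 0 0 0; 0 -1.8 -3.1 0 0 0 0; 0 -1.8 -3.1 0 0 0 0; 0 -1.8 -3.1 0 0 0 0; 0 -1.8 -3.1 0 0 0 0; 0 -1.8 -3.1 0 0 0 0; 0 -1.8 -3.1 0 0 0 0; 0 -1.8 -3.1 0 0 0 0; 0 -1.8 -3.1 0 0 0 0; 0 0 0 0 0 0 0; 0 0 0 0 0 0 0"

```text
t: 2.2
eef_pos: [0.5487, 0.039, 0.3301]
tool_rot: [-0.0, 0.014, 1.0, -0.0]
contact_force: [-1.0, 1.3, 0.6]
gripper_width: 0.001
```

Emit:
move_arm --commands "0 -1.4 -2.8 0 0 0 0; 0 -1.4 -2.8 0 0 0 0; 0 -1.5 -2.9 0 0 0 0; 0 0 0 3.5 0 0 0; 0 0 0 3.5 0 0 0; 0 0 0 3.2 0 0 0; 0 0 0 0 0 0 0"

```text
t: 2.78
eef_pos: [0.585, -0.0423, 0.2219]
tool_rot: [-0.006, 0.01, 1.0, 0.0]
contact_force: [-1.6, 0.7, -0.7]
gripper_width: -0.004
```

```bash
python3 - <<'E'
from station import bot
from h import *
o=bot.get_obs();print(o["eef_pos"])
c=bot.read_camera("top");s=bot.read_camera("scene")
print(proj(s,o["eef_pos"]),proj(s,[.5896,-.046,.196]))
a=cv2.resize(c["img"][190:310,340:480],(560,480));b=cv2.resize(s["img"][110:270,210:350],(420,480))
cv2.imwrite("pics/p2.png",cv2.resize(np.hstack([a,b])[:,:,::-1],(784,384)))
E
```

```text
[ 0.58495981 -0.04227968  0.22194965]
[[267.24888223 140.8844125 ]] [[265.02673393 151.81486322]]
```

View pics/p2.png

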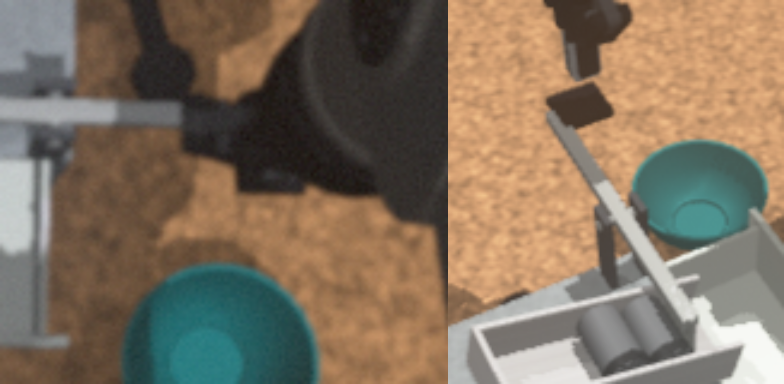

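The left half shows the tool above the paddle. In the right half the fingertips at about (580,75) stand right over the black paddle at (580,105), with both canisters behind the gate. Next I press.

Emit:
move_arm --commands "0 -0.4 -0.3 1 0 0 0; 0 0 0 1 0 0 0; 0 0 0 0.7 0 0 0; 0 0 0 0.7 0 0 0; 0 0 0 0.7 0 0 0; 0 0 0 0.7 0 0 0; 0 0 0 0.7 0 0 0; 0 0 0 0.7 0 0 0; 0 0 0 0 0 0 0"

```text
t: 3.63
eef_pos: [0.594, -0.0465, 0.166]
tool_rot: [0.001, 0.011, 1.0, 0.001]
contact_force: [0.2, 2.4, 7.0]
gripper_width: -0.001
```

Emit:
move_arm --commands "0 0 0 0.6 0 0 0; 0 0 0 0.6 0 0 0; 0 0 0 0.5 0 0 0; 0 0 0 0.2 0 0 0; 0 0 0 0 0 0 0; 0 0 0 0 0 0 0; 0 0 0 0 0 0 0; 0 0 0 0 0 0 0; 0 0 0 0 0 0 0; 0 0 0 0 0 0 0; 0 0 0 0 0 0 0; 0 0 0 0 0 0 0"

```text
t: 4.63
eef_pos: [0.5945, -0.0473, 0.1485]
tool_rot: [0.001, 0.011, 1.0, 0.0]
contact_force: [-0.9, 1.6, 9.1]
gripper_width: -0.001
```

```bash
python3 - <<'E'
from station import bot
from h import *
s=bot.read_camera("scene");c=bot.read_camera("top")
a=cv2.resize(c["img"][110:340,230:450],(440,460));b=cv2.resize(s["img"][130:330,170:410],(360,300))
b=np.vstack([b,np.zeros((160,360,3),np.uint8)])
cv2.imwrite("pics/p3.png",np.hstack([a,b])[:,:,::-1])
E
```

```text
(no output)
```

View pics/p3.png

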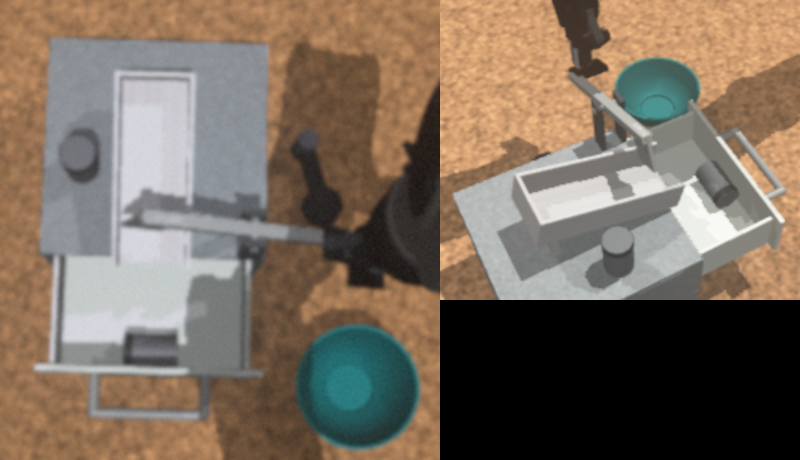

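One canister lies against the tray's front wall (top crop (150,350)). The second isn't visible, and there is a dark patch in the chute at scene crop (625,180). I'll hold the lever and look closer.

Emit:
move_arm --commands "0 0 0 0 0 0 0; 0 0 0 0 0 0 0; 0 0 0 0 0 0 0; 0 0 0 0 0 0 0; 0 0 0 0 0 0 0; 0 0 0 0 0 0 0; 0 0 0 0 0 0 0; 0 0 0 0 0 0 0; 0 0 0 0 0 0 0; 0 0 0 0 0 0 0; 0 0 0 0 0 0 0; 0 0 0 0 0 0 0"

```text
t: 5.73
eef_pos: [0.5945, -0.0473, 0.1486]
tool_rot: [0.001, 0.011, 1.0, 0.0]
contact_force: [-0.0, 0.8, 8.6]
gripper_width: -0.002
```

```bash
python3 - <<'E'
from station import bot
from h import *
s=bot.read_camera("scene");c=bot.read_camera("top")
g=lambda im:cv2.resize(im,(400,500),interpolation=2)
lift=lambda im:(255*(im/255.)**.6).astype(np.uint8)
cv2.imwrite("pics/p4.png",lift(np.hstack([g(c["img"][180:305,245:345]),cv2.resize(s["img"][200:320,215:405],(400,500)) if 0 else cv2.resize(cv2.copyMakeBorder(s["img"][200:310,240:400],0,90,0,0,0),(400,500))]))[:,:,::-1])
E
```

```text
(no output)
```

View pics/p4.png

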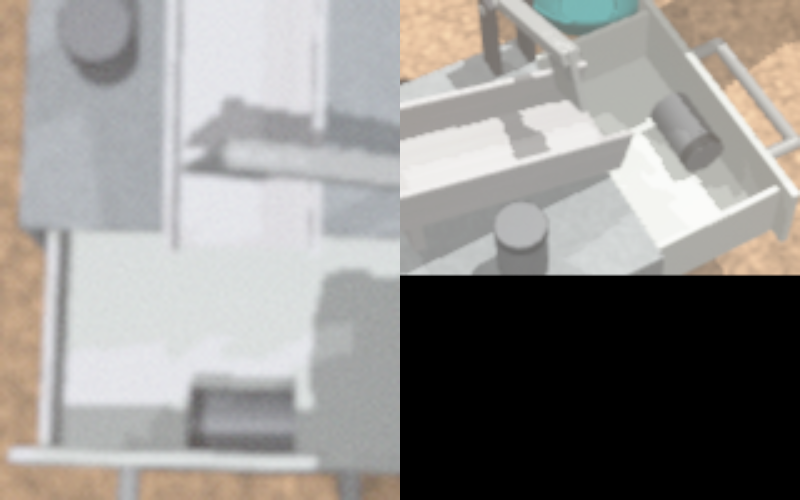

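The chute is empty; the patch is only the lever's shadow. The second canister must have rolled back inside the tray under the roof, which I will check. I'm letting the lever up slowly now.

Emit:
move_arm --commands "0 0 0 -0.8 0 0 0; 0 0 0 -0.8 0 0 0; 0 0 0 -0.8 0 0 0; 0 0 0 -0.8 0 0 0; 0 0 0 -0.8 0 0 0; 0 0 0 -0.8 0 0 0; 0 0 0 -0.8 0 0 0; 0 0 0 -2 0 0 0; 0 0 0 -3.5 0 0 0; 0 0 0 0 0 0 0"

```text
t: 6.67
eef_pos: [0.5959, -0.0467, 0.2639]
tool_rot: [0.004, 0.011, 1.0, 0.001]
contact_force: [0.1, 1.2, 0.2]
gripper_width: -0.002
```

Emit:
move_arm --commands "0 1.9 1.9 0 0 0 0; 0 1.9 1.9 0 0 0 0; 0 1.9 1.9 0 0 0 0; 0 1.9 1.9 0 0 0 0; 0 1.9 1.9 0 0 0 0; 0 1.9 1.9 0 0 0 0; 0 1.9 1.9 0 0 0 0; 0 1.9 1.9 0 0 0 0; 0 1.9 1.9 0 0 0 0; 0 1.9 1.9 0 0 0 0; 0 0 0 0 0 0 0"

```text
t: 7.58
eef_pos: [0.4037, 0.151, 0.258]
tool_rot: [-0.001, 0.008, 1.0, 0.001]
contact_force: [-1.1, -0.0, -0.7]
gripper_width: 0.004
```

```bash
python3 - <<'E'
from station import bot
from h import *
o=bot.get_obs();print(o["t"],o["eef_pos"],o["q"].round(2))
s=bot.read_camera("scene");c=bot.read_camera("top")
cv2.imwrite("pics/p5.png",np.hstack([cv2.resize(c["img"][60:400,150:470],(400,425)),cv2.resize(s["img"][60:460,130:506],(400,425))])[:,:,::-1])
E
```

```text
7.5833 [0.40369022 0.15103703 0.2579806 ] [-0.74  0.03  0.25  2.08 -0.01  1.03  1.07]
```

View pics/p5.png

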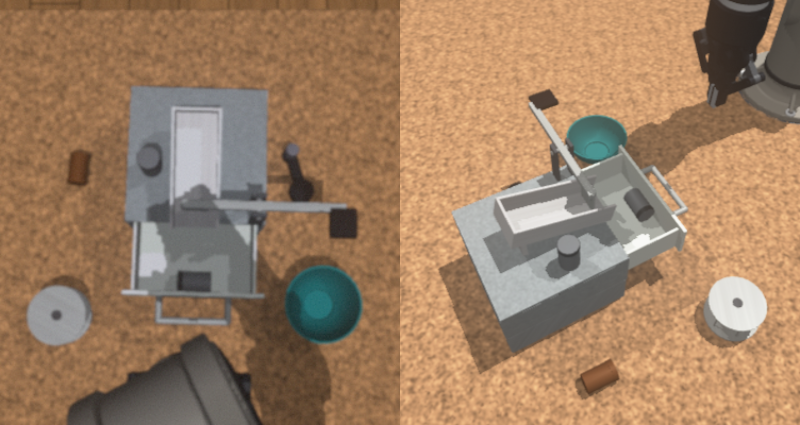

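The lever is back up level, the chute is empty and nothing is loose on the cork. One canister shows at (193,281) in the tray, and the other must be under the roof. Bowl, reel, crank and standing canister are unmoved. I descend in front of the handle.

Emit:
move_arm --commands "0 -0.7 0 3.5 0 0 0; 0 -0.5 0 3.5 0 0 0; 0 0 0 3.5 0 0 0; 0 0 0 3.5 0 0 0; 0 0 0 3.3 0 0 0; 0 0 0 0 0 0 0; 0 0 0 0 0 0 0"

```text
t: 8.27
eef_pos: [0.4191, 0.1452, 0.0845]
tool_rot: [-0.002, 0.012, 1.0, -0.001]
contact_force: [-0.0, -0.2, 0.1]
gripper_width: -0.003
```

Emit:
move_arm --commands "0 -1 0.1 0 0 0 0; 0 -1 0.1 0 0 0 0; 0 -0.9 0.1 0 0 0 0; 0 -0.9 0 0 0 0 0; 0 -0.9 0 0 0 0 0; 0 -0.9 0 0 0 0 0; 0 -0.9 0 0 0 0 0; 0 -0.9 0 0 0 0 0; 0 0 0 0 0 0 0"

```text
t: 9.02
eef_pos: [0.4963, 0.1477, 0.0856]
tool_rot: [0.001, 0.012, 1.0, 0.0]
contact_force: [0.4, -0.4, 0.8]
gripper_width: -0.0
```

Emit:
move_arm --commands "0 0 0 0 0 -6 0; 0 0 0 0 0 -6 0; 0 -0.8 0 0.17 0 0 0; 0 -0.8 0 0.17 0 0 0; 0 -0.8 0 0.17 0 0 0; 0 -0.8 0 0.17 0 0 0; 0 -0.8 0 0.17 0 0 0; 0 0 0 0 0 0 0; 0 0 0 0 0 0 0"

```text
t: 9.77
eef_pos: [0.5366, 0.1465, 0.0858]
tool_rot: [0.106, 0.012, 0.994, -0.001]
contact_force: [0.0, -1.0, 0.1]
gripper_width: 0.007
```

```bash
python3 - <<'E'
from station import bot
from h import *
o=bot.get_obs();print(o["t"],o["eef_pos"])
s=bot.read_camera("scene");c=bot.read_camera("top")
cv2.imwrite("pics/p6.png",np.hstack([cv2.resize(c["img"][110:350,210:400],(380,480)),cv2.resize(s["img"][140:400,180:420],(420,480))])[:,:,::-1])
E
```

```text
9.7667 [0.53660901 0.14645144 0.08576074]
```

View pics/p6.png

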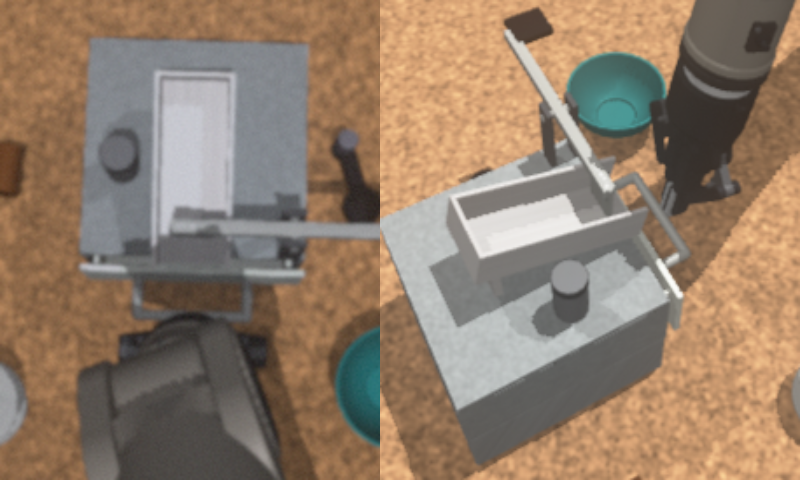

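The tray is nearly home: the panel is at about (190,270), roughly 1 cm from the unit front at (190,255). The body is clear of the chute. I push the rest gently.

Emit:
move_arm --commands "0 -0.3 0 0.06 0 0 0; 0 -0.3 0 0.06 0 0 0; 0 -0.3 0 0.06 0 0 0; 0 -0.2 0 0.04 0 0 0; 0 -0.1 0 0.02 0 0 0; 0 0 0 0 0 0 0"

```text
t: 10.37
eef_pos: [0.5471, 0.1465, 0.0854]
tool_rot: [0.105, 0.011, 0.994, -0.001]
contact_force: [0.8, -0.4, -0.1]
gripper_width: 0.002
```

Emit:
move_arm --commands "0 -0.2 0 0.04 0 0 0; 0 -0.2 0 0.04 0 0 0; 0 0 0 0 0 0 0"

```text
t: 10.62
eef_pos: [0.5479, 0.1464, 0.0843]
tool_rot: [0.101, 0.011, 0.995, -0.002]
contact_force: [-9.3, 0.9, 4.4]
gripper_width: 0.003
```

The force is building and the tool has stopped, which points to contact with the unit. One small extra press, then I back away.

Emit:
move_arm --commands "0 -0.2 0 0.04 0 0 0; 0 0 0 0 0 0 0; 0 0 0 0 0 0 0"

```text
t: 10.87
eef_pos: [0.5481, 0.1462, 0.0837]
tool_rot: [0.1, 0.011, 0.995, -0.002]
contact_force: [-12.7, -0.2, 5.2]
gripper_width: 0.005
```

Emit:
move_arm --commands "0 1 0 -0.2 0 0 0; 0 1.5 0 -0.3 0 0 0; 0 2.5 0 -0.5 0 0 0; 0 2.5 0 -0.5 0 0 0; 0 0 0 0 0 6 0; 0 0 0 0 0 6 0; 0 1 0 -3 0 0 0; 0 0 0 -3.5 0 0 0; 0 0 0 -3.5 0 0 0; 0 0 0 -3.5 0 0 0; 0 0 0 0 0 0 0; 0 0 0 0 0 0 0"

```text
t: 11.87
eef_pos: [0.4683, 0.1492, 0.2219]
tool_rot: [0.003, 0.011, 1.0, 0.002]
contact_force: [-0.5, -0.3, -1.0]
gripper_width: 0.0
```

```bash
python3 - <<'E'
from station import bot
from h import *
o=bot.get_obs();print(o["t"],o["eef_pos"],o["contact_force"])
s=bot.read_camera("scene");c=bot.read_camera("top")
U=np.array([.701,.1415]);print("handle home expected px",proj(c,[.701-.141,.1415+.003,.095]))
cv2.imwrite("pics/p7.png",np.hstack([cv2.resize(c["img"][110:350,160:460],(400,320)),cv2.resize(s["img"][110:410,140:515],(400,320))])[:,:,::-1])
E
```

```text
11.8667 [0.46828409 0.14919797 0.22187123] [-0.46900902 -0.31624073 -0.96077763]
handle home expected px [[307.96208383 263.43832209]]
```

View pics/p7.png

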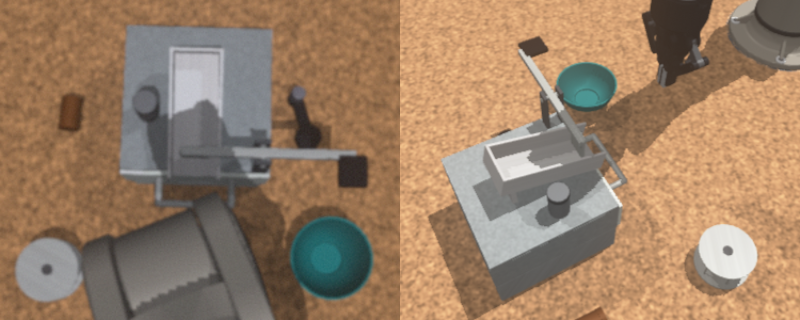

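The picture shows the tray shut. Its handle is at full-image pixel (306,264), against (308,263) expected for fully home. The lever is up, the chute is empty, and everything else is in place with the arm clear.

```bash
python3 -c "
from station import bot
print(bot.hand_in())"
```

```text
the job is handed in; nothing more can be done
None
```

I pressed the paddle to its stop with shut fingertips and held it there for about 2 s until the chute was empty. Then I let the lever come back up, pushed the tray home by its handle, backed off and handed in at about 12 s.

- **Tray:** it stopped against the unit at about 13 N. Afterwards the handle was within 2 px of where it should be with the tray fully home.
- **Rest of the scene:** the lever is up, and the bowl, reel, crank and standing canister look unmoved.
- **Not confirmed:** after the release I saw only one canister in the tray. I take the second to have rolled to the back of the tray, under the roof. The chute was empty and nothing was loose on the cork, but I never saw that canister directly.

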